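# Refit a shop-vacuum wheel and press on its axle cap

### The job

Slide the yellow-rimmed wheel down onto the upright axle held in the vise, long hub end up, so that it sits on the spring washer, and let it go. Then fit the red push-on cap over the end of the axle and press it straight down, feeling for the point where it comes up hard against the hub, then squeeze it up with about 10 N beyond the drag of its teeth, so that it is left square and tight there and the wheel has no end play; the plastic hub cracks if it is squeezed with more than 15 N. Leave everything else on the bench where it is and take the gripper away.

Things in the scene. Friction and masses are not known exactly. Their poses are not given: they have to be found in the camera images.
- wheel_mid (a point): wheel to fit, lying flat: black tyre 100 mm across and 30 mm wide, yellow rim, round yellow hub 36 mm across and 50 mm long, its lower end flush with the tyre, its upper end 20 mm above the tyre's face: grasp it there. Plain 14 mm bore right through. Point on the axis half-way up the hub, 25 mm from either end; z is the axis, up
- wheel: the same wheel, about 220 g; origin on its axis at its underside
- cap_mid (a point): push-on axle cap: red steel cup, closed top, open underside down on the bench; 28 mm tall, 28 mm across, with a flange 34 mm across and 3 mm thick round its underside; bore 20 mm across, deep enough for the axle's end. Point on the axis half-way up, 14 mm above the underside; z is the axis, up
- cap: the same cap, about 55 g; origin on its axis at its underside. Four sprung teeth inside leave a 9.6 mm opening. It drops over the axle until they touch (underside about 7 mm below the axle tip); spreading them takes 3 to 6 N over 9 mm; then they bite, and a steady push of about 11 N drives it on down; they hold about as much against coming off; let go, it springs back some 0.5 mm
- axle_tip (a point): very top of the upright plain steel axle, 12 mm across, domed end, fixed in the vise; 194 mm above the bench; z up. With the wheel down on the washer, the hub's top is 24 mm and wheel_mid 49 mm below this point; with the cap home, its underside on the hub, cap_mid is about 10 mm below it
- vise: blue bench vise fixed to the bench, holding the axle; jaws 98 mm high, 80 mm wide; screw reaches 165 mm to its -x side, anvil 120 mm to +x. Origin on the bench below the axle. Round the axle's foot, 74 mm below its tip, sits a stiff disc-spring washer, 22 mm across (10 N per mm, 2 mm travel): once the cap meets the hub, the push rises by that much on top of the teeth's 11 N
- spare_cap: black cap of the same size, without teeth: not to be used; origin at its underside
- old_wheel: worn-out wheel, grey tyre and white rim, 100 mm across, 30 mm tall, no long hub: not to be used; origin at its underside
- hammer: hammer with a wooden handle, 260 mm, lying on the bench; origin under its middle
- screwdriver: screwdriver with an orange handle, 200 mm; origin under its middle
- glue: white glue bottle with a red cap, 56 mm across, 150 mm tall; origin at its underside
- wax: wax tin, 80 mm across, 60 mm tall; origin at its underside
- tape: blue roll of tape lying flat, 100 mm across, 25 mm tall; origin at its underside
Mind the look-alikes: they are no part of the job. What is shaped like the wheel but blue or turquoise is not meant.

How it is judged:
By the outcome, as a careful person would: the job done as asked, in the order asked, and still so for the second after the job is handed in, with the robot touching nothing.
It also fails if it takes over 70 s, if anything falls off the work surface, if the arm or the gripper's body presses on something with over 40 N, if the wrist force passes 120 N, or if a joint passes its speed limit or range.

### The arm

A 7-joint arm with a two-finger parallel gripper is mounted at the origin on the work surface. World frame = base frame: x ahead of the robot, y to its left, z up, the work surface at z = 0. Lengths are in m, angles in rad, forces in N, time in s.
With the tool pointing down it reaches from about 0.425 to 0.825 m from the base axis. Payload 3.6 kg.
Tool frame: the origin (TCP) lies midway between the tips of the shut fingers; the grasp point (between the pads) lies arm.hold_point_z behind it (arm.hold_point_z is the distance from the TCP to the grasp point, in m); x points along the fingers, y is the direction in which the jaws open and shut, and the axes are right-handed (so a half turn about x gives the same grasp; the last joint's range is limited). The gripper opens to 85 mm and grips with 20 to 120 N. Pads are 22 mm wide; open, the fingers measure 114 mm over their backs; the gripper's body (76 mm by 85 mm) begins 54 mm behind the grasp point. The pads swing forward as they close: fully open they stand 13 mm farther back than shut.
Start: joints at [-1.276, 0.615, -0.013, 1.423, 0.008, 1.103, -0.04], TCP at [0.206, 0.617, 0.231] pointing down, gripper open.
Joint ranges: [-3.12, 3.12], [-0.3, 2.06], [-1.34, 1.32], [0.26, 2.42], [-1.36, 4.5], [0.01, 1.98], [-2.84, 2.84]. Speed limits (rad/s): [2.79, 2.79, 3.14, 3.14, 3.14, 3.14, 3.14].

### API

Orientations are given as a rotation vector (axis times angle).
In Python, from plant import arm, optics gives the robot as it stands.
- The arm moves only by the shell command python3 -m creep 'ROWS'. ROWS is JSON, a list of rows, each a list of 5 numbers: the opening, from 0 (shut) to 1 (fully open), then the shift along the world's x, y, z in mm, then the turn about the world's z in rad. A call has 1 to 12 rows; each row shifts and turns the commanded pose from where the row before left it; what a row does not reach is not made up. A row lasts 1/10 s, in which the tool goes at most 50 mm and 8.59 degrees, less where a joint would pass 70% of its speed; a pose out of reach is approached as far as the arm can. A call is refused whole if a number of a shift passes 50 or a number of a turn 0.15, either way. A call with a gripper value outside its range is refused whole. The fingers move at their own pace and stop on an object; the grip force is fixed at half the most. Time passes only in rows, so rows that do not move let the fingers close. It gives the time, the measured TCP pose, the force and the opening at its end, in the units of the state.
- arm.observe(): the state, without advancing time (a new reading comes with each control period).
- optics.capture(name): name is "side" or "top"; returns a dict with "pixels" (480x640x3 uint8, red, green, blue), "K" (3x3 intrinsics, pixels), "R" (3x3) and "t" (3): a world point X has camera coordinates R X + t. Camera axes: x right, y down, z forward; pixel columns grow to the right and rows downward; lengths in m; the calibration is good to about 2 mm. A picture is of the moment at which its call begins. There is no depth.
- arm.close_job(): hands the job in, once; it reports no verdict.
The state is a dict: "t": time; "qpos": joint angles; "qd": joint speeds; "joint_efforts": joint torques, N m; "eef_pos": TCP position; "orientation": TCP orientation; "force": force on the tool from outside, world axes, zero at the start; "moment": the same for the moment, N m; "opening": finger opening in m.
Only numpy, scipy, OpenCV 4.12 (cv2) and the standard library are available. Lean on these libraries where they do the work, as an engineer would, in place of code of your own. Each camera call takes 0.05 s, during which the arm holds its last target.

## Working session

There is one attempt and no reset: what is moved stays moved. The work goes in short steps, Python scripts to look and compute and a shell command to move; the robot and the scene stay as the last step left them, time stands still between calls to the robot, and variables do not carry over. Pictures are saved under pics/ and viewed, and the job is handed in when it is done.

```bash
mkdir -p pics; ls; python3 - <<'E'
from plant import arm, optics
import cv2
print(arm.observe()); print(arm.hold_point_z)
for n in("side","top"):
    c=optics.capture(n); cv2.imwrite(f"pics/{n}0.png",c["pixels"][:,:,::-1]); print(n,c["K"],c["R"],c["t"])
E
```

```text
pics
{'t': 0.0, 'qpos': array([-1.27549438,  0.61591767, -0.01259829,  1.4249229 ,  0.00805576,
        1.10344222, -0.04041101]), 'qd': array([ 0.00011934, -0.00088795, -0.00023588, -0.00028754, -0.00018246,
        0.000555  ,  0.00107644]), 'joint_efforts': array([-1.47628916e-04, -4.69211161e+01,  2.59203678e-01, -1.71033847e+01,
        9.94212809e-03,  9.58089251e-03,  6.00342474e-06]), 'eef_pos': array([0.20532021, 0.61588848, 0.23013127]), 'orientation': array([ 0.25048704,  1.55641655, -0.25459941]), 'force': array([-0.44981672, -0.308372  , -0.93404442]), 'moment': array([ 0.01342344, -0.05356185, -0.01183447]), 'opening': 0.08566469957911782}
0.0187
side [[435.29498554   0.         321.18871408]
 [  0.         435.29498554 242.8649091 ]
 [  0.           0.           1.        ]] [[-0.98711168 -0.16002475  0.00161351]
 [-0.10688394  0.65174199 -0.75087163]
 [ 0.11910645 -0.74136662 -0.6604462 ]] [0.55028323 0.18771602 1.1134702 ]
top [[466.7808275    0.         307.623428  ]
 [  0.         466.7808275  239.06854051]
 [  0.           0.           1.        ]] [[ 0.01716396 -0.99978942  0.01124812]
 [-0.99945033 -0.01747509 -0.02817211]
 [ 0.02836274 -0.0107584  -0.9995398 ]] [-0.01897665  0.55905286  1.26404932]
```

View pics/side0.png

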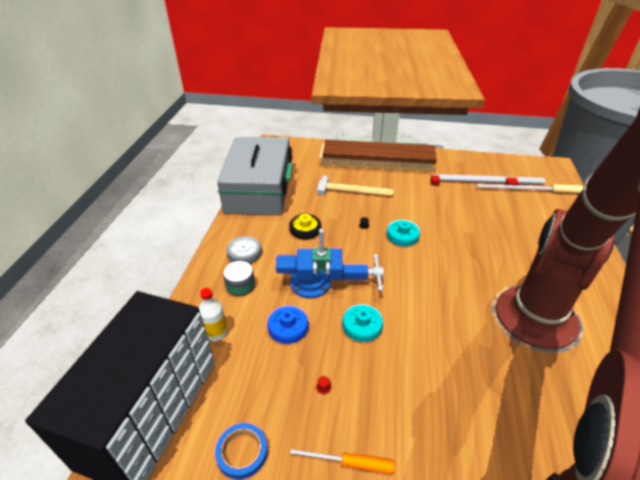

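View pics/top0.png

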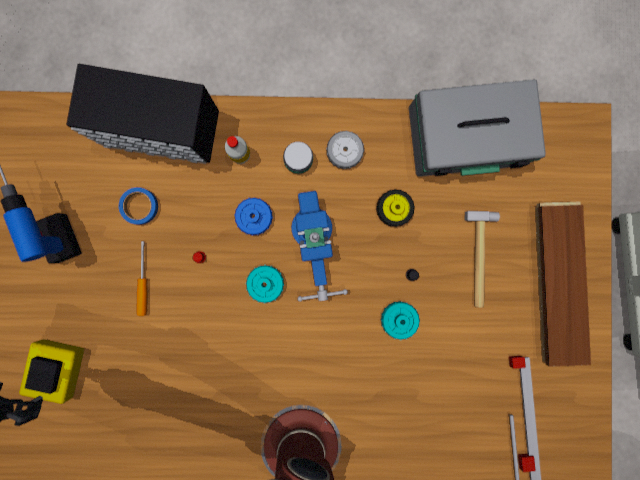

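Top view: 
- **Wheel:** the candidates are yellow/black (397,208), blue (253,216), turquoise (265,284) and (401,320), and grey/white old wheel (345,149). I choose (397,208).
- **Cap:** the candidates are red (199,257), black spare (412,275), red glue cap (232,141), and red clamp ends (517,362) and (528,463). I choose (199,257).
- **Axle:** near (314,237).

I'll check these with close crops.

```bash
python3 - <<'E'
import cv2,numpy as np
s=cv2.imread("pics/side0.png");t=cv2.imread("pics/top0.png")
def crop(im,u,v,w,h,z): return cv2.resize(im[v-h:v+h,u-w:u+w],None,fx=z,fy=z,interpolation=cv2.INTER_CUBIC)
r=[crop(t,397,208,24,24,8),crop(t,199,257,24,24,8)]
r1=np.hstack([cv2.resize(a,(266,266)) for a in [crop(t,397,208,24,24,8),crop(t,199,257,14,14,8),crop(t,314,237,24,24,8)]])
r2=np.hstack([cv2.resize(a,(266,266)) for a in [crop(s,305,224,24,24,8),crop(s,323,384,14,14,8),crop(s,321,240,24,24,8)]])
cv2.imwrite("pics/crop0.png",np.vstack([r1,r2]))
E
```

```text
(no output)
```

View pics/crop0.png

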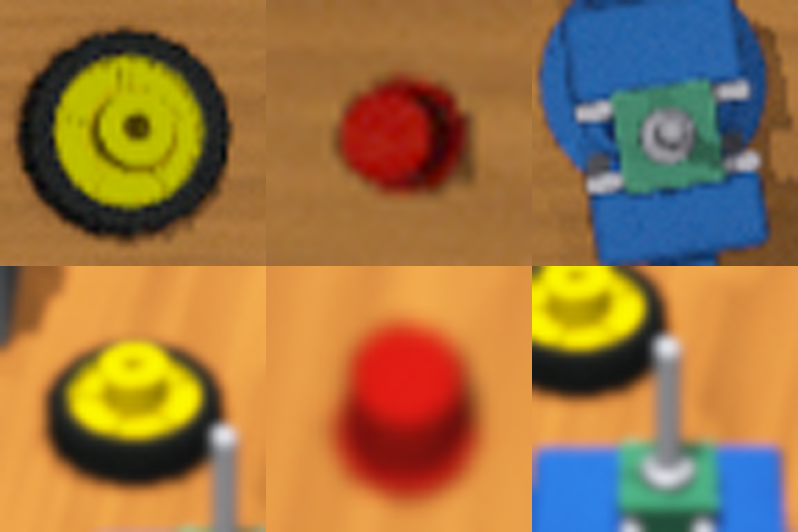

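```bash
cat > h.py <<'E'
import cv2,numpy as np
from scipy.optimize import least_squares
def proj(c,X):
    p=(np.atleast_2d(X)@c["R"].T+c["t"])@c["K"].T
    return p[:,:2]/p[:,2:]
def ray(c,uv,z):
    d=c["R"].T@np.linalg.inv(c["K"])@np.array([*uv,1.]); o=-c["R"].T@c["t"]
    return o+d*(z-o[2])/d[2]
A=np.linspace(0,2*np.pi,90)
def cyls(x,y,z,spec): # spec: list (r,z)
    return np.vstack([np.c_[x+r*np.cos(A),y+r*np.sin(A),0*A+z+h] for r,h in spec])
def hullcent(c,P):
    h=cv2.convexHull(proj(c,P).astype(np.float32)); m=cv2.moments(h); return np.array([m["m10"]/m["m00"],m["m01"]/m["m00"]]),m["m00"]
def mcent(mask,uv,rad):
    m=np.zeros_like(mask);u,v=map(int,uv);m[v-rad:v+rad,u-rad:u+rad]=mask[v-rad:v+rad,u-rad:u+rad]
    n,l,st,ce=cv2.connectedComponentsWithStats(m)
    k=1+np.argmax(st[1:,4]);h=cv2.convexHull(np.argwhere(l==k)[:,::-1].astype(np.float32))
    q=cv2.moments(h);return np.array([q["m10"]/q["m00"],q["m01"]/q["m00"]]),q["m00"]
def solve(cs,obs,spec,z,x0):
    f=lambda p:np.concatenate([hullcent(c,cyls(p[0],p[1],z,spec))[0]-o for c,o in zip(cs,obs)])
    r=least_squares(f,x0,diff_step=1e-4);return r.x,r.fun
def hsv(c): return cv2.cvtColor(c["pixels"],cv2.COLOR_RGB2HSV)
def red(c): H=hsv(c);return (((H[...,0]<5)|(H[...,0]>174))&(H[...,1]>190)&(H[...,2]>50)).astype(np.uint8)
def yel(c): H=hsv(c);return ((abs(H[...,0].astype(int)-29)<5)&(H[...,1]>170)&(H[...,2]>70)).astype(np.uint8)
CAP=[(.017,0),(.017,.003),(.014,.003),(.014,.028)]
TY=[(.05,0),(.05,.03)]
E
python3 - <<'E'
from h import *
from plant import optics
c={n:optics.capture(n) for n in("top","side")}
cs=[c["top"],c["side"]]
for k in cs: print("cam",-k["R"].T@k["t"])
print("tip",ray(cs[0],(314.5,236.5),.194),ray(cs[1],(321,229.6),.194))
o=[mcent(red(cs[0]),(199,257),14),mcent(red(cs[1]),(323,384),16)]
print("cap",o)
for i in range(2): print(solve([cs[i]],[o[i][0]],CAP,0,[.5,.2]), end=" "); print()
x,f=solve(cs,[a[0] for a in o],CAP,0,[.5,.2]);print("capboth",x,f,[hullcent(k,cyls(*x,0,CAP))[1] for k in cs])
# wheel: yellow + dark
def wm(c): H=hsv(c);return ((H[...,2]<75)|(yel(c)>0)).astype(np.uint8)
o=[mcent(yel(cs[0]),(397,208),24),mcent(wm(cs[0]),(397,208),24),mcent(yel(cs[1]),(305,224),20)]
print("wheel",o)
for i,k,zz in((0,0,.03),(1,0,None),): 
    print(solve([cs[k]],[o[i][0]],TY if zz is None else [(.036,.029)],0,[.6,-.1]))
for i in (0,1): print(ray(cs[i],[(397,208),(304.5,219)][i],.05))
E
```

```text
cam [0.52321938 0.00439599 1.27943075]
cam [0.43063335 0.79120616 0.87544991]
tip [ 0.56027805 -0.02318577  0.194     ] [ 0.56187679 -0.02234354  0.194     ]
cap [(array([199.14795918, 256.88095238]), 98.0), (array([323.18826135, 384.910299  ]), 150.5)]
(array([0.50576029, 0.28469274]), array([-2.08707633e-07, -9.01706642e-07])) 
(array([0.50677514, 0.28539785]), array([3.39898065e-08, 2.53740495e-07])) 
capboth [0.50637927 0.28509301] [-0.14286457 -0.23030955  0.19998087 -0.09816722] [133.76159914792515, 243.14413342718035]
wheel [(array([395.74054374, 207.2641844 ]), 564.0), (array([394.8647343 , 207.87174692]), 1069.5), (array([304.74120083, 222.73602484]), 322.0)]
(array([ 0.64848169, -0.24470242]), array([-1.28036049e-07,  1.66916635e-07]))
(array([ 0.64785284, -0.24441973]), array([4.10181997e-07, 6.46767745e-07]))
[ 0.64445902 -0.24387014  0.05      ]
[ 0.64762563 -0.23632238  0.05      ]
```

Crops confirm the choice: the yellow rim with black tyre and long hub up, the plain red cap with flange, and the domed steel axle tip. Positions are wheel ≈(0.648,-0.244), cap ≈(0.506,0.285) and tip ≈(0.561,-0.023). Moving to the wheel.

```bash
python3 -m creep '[[1,15,-30,5,0],[1,22,-43,8,0],[1,22,-43,8,0],[1,22,-43,8,0],[1,22,-43,8,0],[1,22,-43,8,0],[1,22,-43,8,0],[1,22,-43,7,0],[1,22,-43,0,0],[1,22,-43,0,0],[1,22,-43,0,0],[1,22,-43,0,0]]'
```

```text
t: 1.4
eef_pos: [0.463, 0.1118, 0.2915]
orientation: [0.253, 1.556, -0.252]
force: [0.4, 0.3, -0.5]
opening: 0.0855
```

```bash
python3 - <<'E'
from plant import arm
import numpy as np
from scipy.spatial.transform import Rotation as R
s=arm.observe();print(s["t"],s["eef_pos"],s["qpos"].round(3));print(R.from_rotvec(s["orientation"]).as_matrix().round(3))
E
```

```text
1.4 [0.46302443 0.11182604 0.29150681] [-0.392  0.284  0.144  1.816 -0.047  1.045  1.019]
[[ 0.     0.316  0.949]
 [ 0.     0.949 -0.316]
 [-1.     0.     0.   ]]
```

```bash
python3 -m creep '[[1,21,-40,0,0],[1,21,-40,0,0],[1,21,-40,0,0],[1,21,-40,0,0],[1,21,-40,0,0],[1,21,-40,0,0],[1,21,-40,-10,0],[1,20,-40,-20,0],[1,18,-36,-30,0],[1,0,0,-40,0],[1,0,0,-30,0],[1,0,0,0,0]]'; python3 - <<'E'
from plant import optics
import cv2,numpy as np
t=optics.capture("top")["pixels"][:,:,::-1];s=optics.capture("side")["pixels"][:,:,::-1]
z=lambda a:cv2.resize(a,(400,400),interpolation=cv2.INTER_CUBIC)
cv2.imwrite("pics/a1.png",np.hstack([z(t[160:260,350:450]),z(s[170:270,255:355])]))
E
```

```text
t: 2.6
eef_pos: [0.644, -0.2407, 0.1553]
orientation: [0.256, 1.568, -0.251]
force: [-0.5, 0.7, -0.1]
opening: 0.0853
```

View pics/a1.png

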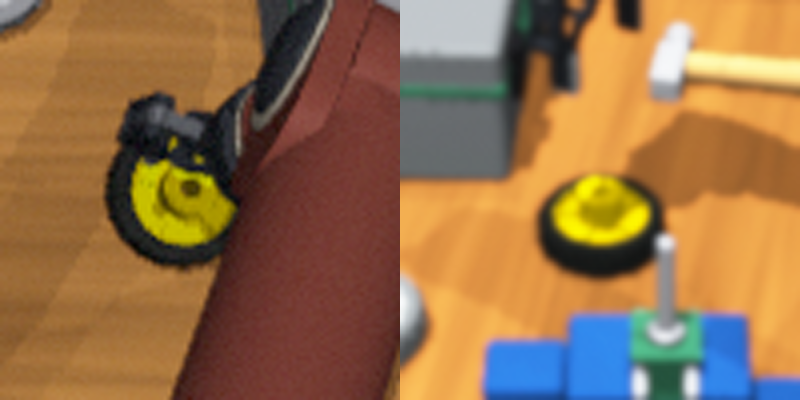

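```bash
python3 - <<'E'
from h import *
from plant import optics,arm
c=optics.capture("side");t=optics.capture("top");p=arm.observe()["eef_pos"];print(p)
print(proj(c,p),proj(t,p),proj(c,[.648,-.244,.05]),proj(t,[.648,-.244,.05]))
im=c["pixels"][:,:,::-1][60:260,200:400].copy()
im=cv2.resize(im,(600,600),interpolation=cv2.INTER_CUBIC)
for X in (p,[.648,-.244,.05]):
    u=(proj(c,X)[0]-[200,60])*3; cv2.circle(im,tuple(int(a) for a in u),4,(255,0,255),1)
cv2.imwrite("pics/a2.png",im)
E
```

```text
[ 0.64901288 -0.24259131  0.16411629]
[[303.50436601 186.65583143]] [[406.11945877 201.59891898]] [[304.85089525 217.46199154]] [[397.06467112 206.66588809]]
```

View pics/a2.png

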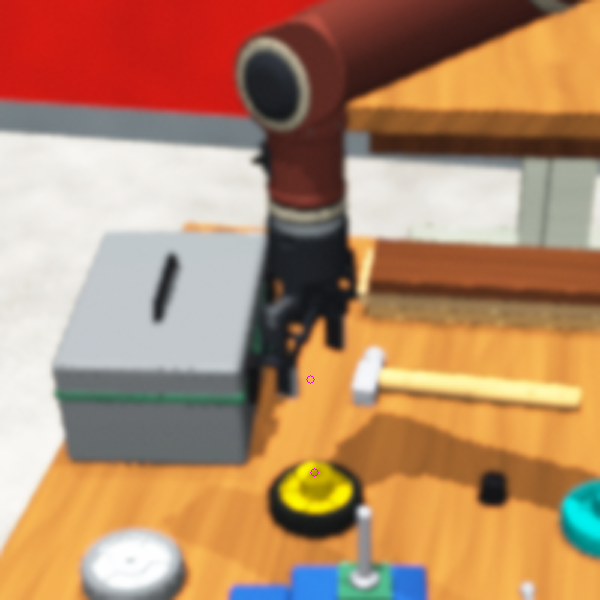

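```bash
python3 -m creep '[[1,-1,-2,-30,0],[1,0,0,-30,0],[1,0,0,-30,0],[1,0,0,-20,0],[1,0,0,-10,0],[1,0,0,0,0],[1,0,0,0,0]]'; python3 - <<'E'
from plant import optics,arm
import cv2,numpy as np
o=arm.observe();print(o["eef_pos"],o["force"])
s=optics.capture("side")["pixels"][:,:,::-1]
cv2.imwrite("pics/a3.png",cv2.resize(s[150:270,255:375],(600,600),interpolation=cv2.INTER_CUBIC))
E
```

```text
t: 3.5
eef_pos: [0.6479, -0.2448, 0.0435]
orientation: [0.251, 1.552, -0.253]
force: [0.4, 0.1, 0.2]
opening: 0.0856
[ 0.64793607 -0.24477352  0.04351802] [0.42400769 0.12034196 0.15072151]
```

View pics/a3.png

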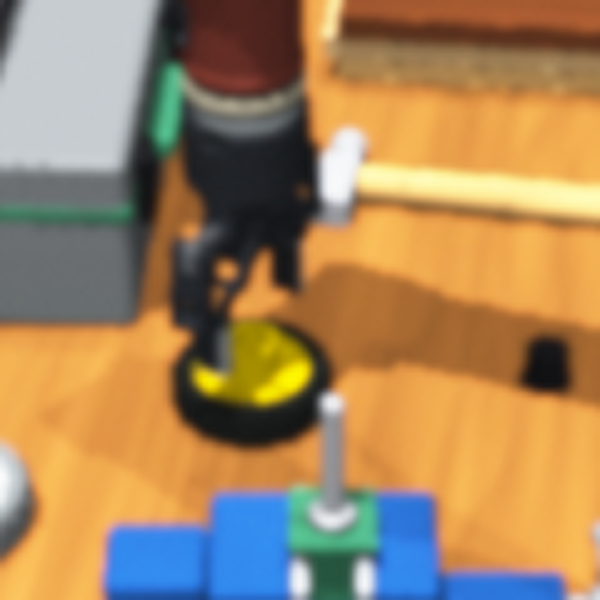

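```bash
python3 -m creep '[[1,0,0,-8,0],[0,0,0,-1,0],[0,0,0,0,0],[0,0,0,0,0],[0,0,0,0,0],[0,0,0,0,0],[0,0,0,0,0],[0,0,0,0,0],[0,0,0,0,0],[0,0,0,0,0]]'
```

```text
t: 4.55
eef_pos: [0.6469, -0.2446, 0.033]
orientation: [0.252, 1.555, -0.253]
force: [0.3, -0.8, 4.8]
opening: 0.0339
```

```bash
python3 -m creep '[[0,0,0,15,0],[0,0,0,35,0],[0,0,0,45,0],[0,0,0,45,0],[0,0,0,45,0],[0,0,0,45,0],[0,0,0,20,0],[0,0,0,0,0],[0,0,0,0,0]]'; python3 - <<'E'
from plant import optics,arm
import cv2,numpy as np
o=arm.observe();print(o["eef_pos"],o["force"],o["moment"],o["opening"])
s=optics.capture("side")["pixels"][:,:,::-1]
cv2.imwrite("pics/a4.png",cv2.resize(s[110:270,235:395],(600,600),interpolation=cv2.INTER_CUBIC))
E
```

```text
t: 5.45
eef_pos: [0.6453, -0.2435, 0.2808]
orientation: [0.253, 1.56, -0.252]
force: [0.0, -0.3, -2.9]
opening: 0.0339
[ 0.64534013 -0.24345422  0.280826  ] [ 0.01129176 -0.28827403 -2.92953462] [ 0.00604909 -0.02141993 -0.05697856] 0.03391192910150619
```

View pics/a4.png

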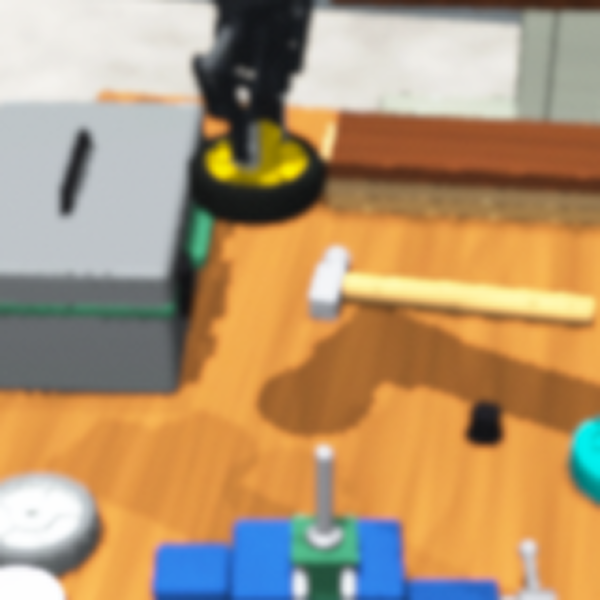

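```bash
python3 -m creep '[[0,-5,12,5,0],[0,-12,32,0,0],[0,-13,34,0,0],[0,-13,34,0,0],[0,-13,34,0,0],[0,-13,34,0,0],[0,-10,26,0,0],[0,-5,14,0,0],[0,0,0,0,0],[0,0,0,0,0],[0,0,0,0,0]]'; python3 - <<'E'
from plant import optics,arm
import cv2,numpy as np
from h import *
o=arm.observe();print(o["eef_pos"],o["force"],o["moment"],o["opening"])
from scipy.spatial.transform import Rotation as R
print(R.from_rotvec(o["orientation"]).as_matrix().round(4)[:,0])
for n,(u,v) in(("side",(320,190)),("top",(314,237))):
    c=optics.capture(n);np.save(f"pics/{n}5.npy",c["pixels"]);s=c["pixels"][:,:,::-1].copy()
    cv2.imwrite(f"pics/{n}5.png",cv2.resize(s[v-60:v+60,u-60:u+60],(600,600),interpolation=cv2.INTER_CUBIC))
E
```

```text
t: 6.6
eef_pos: [0.5628, -0.0268, 0.2872]
orientation: [0.254, 1.555, -0.257]
force: [0.2, 0.2, -1.7]
opening: 0.0341
[ 0.56277775 -0.02675601  0.2872337 ] [ 0.21290763  0.22051614 -1.73423426] [ 0.01440903  0.01602154 -0.00267635] 0.03410666882574701
[-0.     -0.0019 -1.    ]
```

View pics/side5.png

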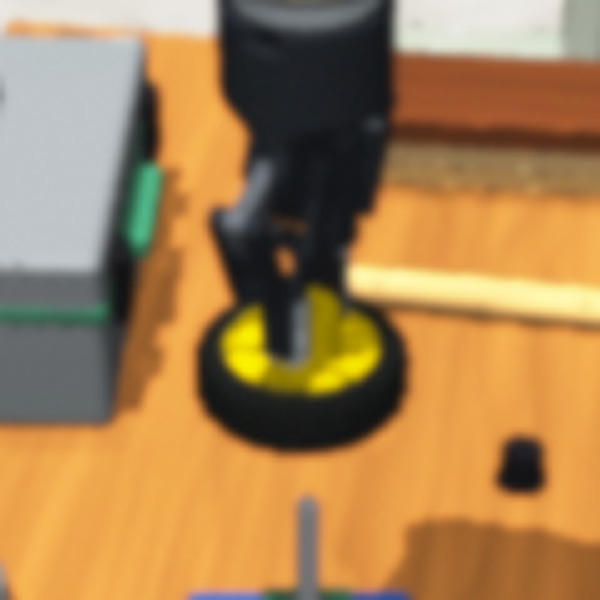

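View pics/top5.png

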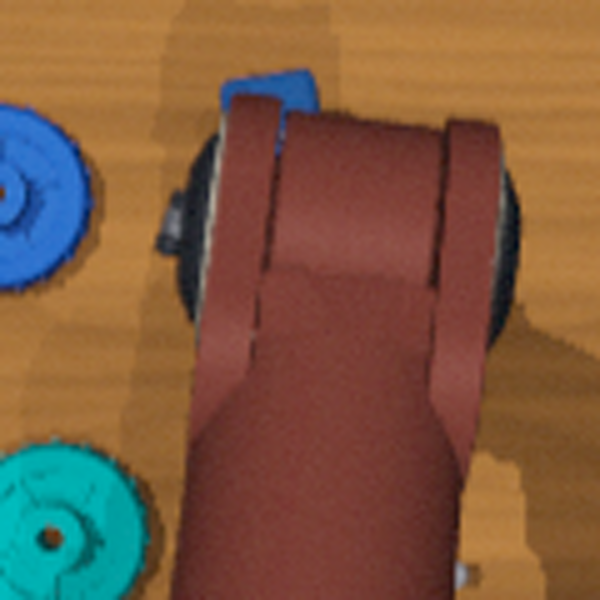

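```bash
cat >> h.py <<'E'
def fit_tyre(c,x0,z):
    """fit tyre silhouette in the side view by radial subpixel edges on the lower part"""
    g=cv2.GaussianBlur(cv2.cvtColor(c["pixels"],cv2.COLOR_RGB2GRAY),(0,0),.6).astype(np.float32)
    def pts(p):
        h=cv2.convexHull(proj(c,cyls(p[0],p[1],z,TY)).astype(np.float32))
        cen=h[:,0].mean(0);out=[]
        for a in np.deg2rad(np.arange(-5,186,5)):
            if False: pass
            d=np.array([np.cos(a),np.sin(a)])
            rr=np.arange(8,40,.25)
            inside=np.array([cv2.pointPolygonTest(h,tuple(map(float,cen+r*d)),True) for r in rr])
            rh=np.interp(0,-inside,rr)
            s=np.arange(rh-4,rh+4,.25);q=cen+s[:,None]*d
            v=cv2.remap(g,q[:,0].astype(np.float32)[None],q[:,1].astype(np.float32)[None],cv2.INTER_LINEAR)[0]
            k=np.argmax(np.convolve(np.diff(v),np.ones(4),'same'))
            lo=v[max(0,k-6):k+1].min();hi=v[k:k+7].max()
            if hi-lo<40: continue
            seg=slice(max(0,k-6),k+8);vv=np.maximum.accumulate(v[seg]);
            re=np.interp((lo+hi)/2,vv,s[seg]); out.append((re-rh,*d))
        return np.array(out)
    p=np.array(x0,float)
    for it in range(6):
        o=pts(p)
        med=np.median(o[:,0]);ok=abs(o[:,0])<3
        A=np.c_[o[ok,1:],np.ones(ok.sum())];sh=np.linalg.lstsq(A,o[ok,0],rcond=None)[0]
        J=np.array([(proj(c,[p[0]+e[0],p[1]+e[1],z+.015])-proj(c,[p[0],p[1],z+.015]))[0]/1e-3 for e in((1e-3,0),(0,1e-3))]).T
        dp=np.linalg.solve(J,sh[:2]);p=p+dp
    return p,sh,ok.sum(),np.std(o[ok,0]-A@sh)
E
python3 - <<'E'
from h import *
from plant import optics
c=optics.capture("side")
c0=dict(c);c0["pixels"]=cv2.imread("pics/side0.png")[:,:,::-1].copy()
print(fit_tyre(c0,[.648,-.245],0))
for dz in(-.002,0,.002): print(fit_tyre(c,[.5635,-.027],.2872-.033+dz))
# axle: column centres in the initial picture
g=cv2.cvtColor(c0["pixels"],cv2.COLOR_RGB2HSV)
print(g[226:250,316:327,1])
E
```

```text
(array([ 0.65047059, -0.24669547]), array([-0.00458627, -0.01370383, -0.53364988]), np.int64(39), np.float64(0.46524244562398537))
(array([ 0.5668015, -0.0351899]), array([ 0.01115263, -0.04585804, -0.08053544]), np.int64(39), np.float64(0.27528874366169387))
(array([ 0.56636289, -0.03215539]), array([ 0.01698372,  0.008654  , -0.20793563]), np.int64(39), np.float64(0.29198093452513535))
(array([ 0.56594366, -0.02942762]), array([-0.02052236,  0.04763005, -0.26851997]), np.int64(39), np.float64(0.24459106433837333))
[[204 126  38  42 150 178 181 179 178 176 177]
 [158  62  15  25 103 148 168 174 176 177 176]
 [ 83  21  11   9  20  67 114 149 170 176 177]
 [ 23  15  11  12   6  12  50 104 153 173 177]
 [ 28  15   9  13  10   3  16  68 135 171 177]
 [ 12   8  13  12  10   7   7  57 130 170 178]
 [ 24   9   8   8  11   9  10  68 140 171 177]
 [ 24  39  24   2   9   9  16  86 148 173 178]
 [ 99 109  75  28   4   7  18  92 150 173 178]
 [153 152 117  58  11   8  22  93 150 173 177]
 [178 168 138  81  18   7  22  93 151 173 177]
 [182 173 147  91  23   7  22  96 152 174 178]
 [179 173 150  95  25   7  24  95 152 174 178]
 [178 172 150  97  26   6  24  95 152 174 178]
 [176 170 151  97  26   6  22  96 151 173 180]
 [176 173 151  97  26   6  24  97 153 173 178]
 [176 172 153  98  26   4  24  97 153 174 177]
 [176 171 153  97  26   6  24  97 153 174 178]
 [176 171 151  97  26   6  22  97 153 173 177]
 [172 169 150  96  26   6  20  95 152 173 176]
 [149 153 134  84  21   6  17  86 144 165 163]
 [ 92 102  90  45   6   8   8  58 113 135 124]
 [ 72  67  58  37  15  13   8  20  56  75  74]
 [117  97  71  41  17  11  12  24  53  83 110]]
```

```bash
python3 -m creep '[[0,0,0,0,0],[0,0,0,0,0],[0,0,0,0,0]]'; python3 - <<'E'
from h import *
from plant import optics,arm
p=arm.observe()["eef_pos"];print(p)
c=optics.capture("side")
print(arm.observe()["eef_pos"])
for dz in(0,.002): print(fit_tyre(c,[p[0],p[1]],p[2]-.033+dz))
g=cv2.cvtColor(c["pixels"],cv2.COLOR_RGB2HSV)
print(g[224:240,315:328,1])
# hemisphere / flat models for the tip silhouette, top row
for x,y in((.5603,-.0232),(.5619,-.0224)):
    u=np.linspace(0,np.pi/2,10);P=np.vstack([cyls(x,y,.188,[(6e-3*np.cos(a),6e-3*np.sin(a))]) for a in u])
    q=proj(c,P);print("hemi",q[:,1].min(),q[:,0].min(),q[:,0].max(), "flat-ish tip",proj(c,[x,y,.194]), proj(c,[x,y,.16]))
E
```

```text
t: 7.05
eef_pos: [0.5625, -0.0244, 0.2874]
orientation: [0.253, 1.556, -0.253]
force: [-0.4, 0.4, -2.2]
opening: 0.0339
[ 0.5625193  -0.02439517  0.2873854 ]
[ 0.56250311 -0.02433542  0.28740805]
(array([ 0.56605471, -0.0307639 ]), array([ 0.02338842, -0.04873354, -0.13852136]), np.int64(39), np.float64(0.28075699192016756))
(array([ 0.56568782, -0.0279589 ]), array([-0.00447732, -0.01434174, -0.23389346]), np.int64(39), np.float64(0.2607112030491801))
[[174 175 175 174 173 173 171 172 172 173 174 174 175]
 [173 175 174 174 173 173 171 172 174 172 174 175 175]
 [174 175 175 174 173 173 173 174 174 174 173 174 174]
 [175 175 175 174 171 170 171 172 175 174 174 174 175]
 [175 175 175 172 165 157 155 161 168 173 174 175 174]
 [175 176 174 166 150 121 107 126 152 167 174 175 175]
 [176 176 173 161 127  72  43  71 124 161 173 174 174]
 [175 176 173 157 113  42  10  36 104 154 171 174 175]
 [176 176 173 157 111  36   4  29 102 153 172 174 175]
 [176 175 171 158 111  39   4  30 104 155 172 175 175]
 [176 175 172 157 114  37   7  32 104 155 172 175 176]
 [176 175 171 157 114  39   7  30 105 154 172 175 176]
 [176 175 170 158 114  39   4  32 105 155 172 174 177]
 [175 173 171 158 116  39   4  34 106 155 171 176 177]
 [175 174 171 158 114  39   7  34 107 156 173 176 177]
 [175 174 171 157 113  39   7  34 107 156 172 176 178]]
hemi 228.88904880959734 319.25080185940584 324.1167394177106 flat-ish tip [[321.68949787 229.44692085]] [[321.65732415 239.90205647]]
hemi 229.02598630930314 318.5573654541586 323.42512591963504 flat-ish tip [[320.99435614 229.58455821]] [[320.97647375 240.04071805]]
```

```bash
python3 -m creep '[[0,-4,3,-5,0],[0,0,0,-15,0],[0,0,0,-15,0],[0,0,0,-13,0],[0,0,0,-6,0],[0,0,0,0,0],[0,0,0,0,0],[0,0,0,0,0]]'; python3 - <<'E'
from h import *
from plant import optics,arm
o=arm.observe();p=o["eef_pos"];print(p,o["force"],o["moment"])
c=optics.capture("side")
for dz in(0,.002): print(fit_tyre(c,[p[0],p[1]],p[2]-.033+dz))
s=c["pixels"][:,:,::-1]
cv2.imwrite("pics/side6.png",cv2.resize(s[170:290,260:380],(600,600),interpolation=cv2.INTER_CUBIC))
E
```

```text
t: 7.9
eef_pos: [0.559, -0.0212, 0.2342]
orientation: [0.253, 1.554, -0.252]
force: [-0.4, -0.0, -2.0]
opening: 0.034
[ 0.55900709 -0.021241    0.23421016] [-0.40204779 -0.03143637 -2.02101262] [-0.02385374 -0.04308183 -0.02524532]
(array([ 0.56247728, -0.02676292]), array([-0.0112416 , -0.02452961, -0.25112156]), np.int64(39), np.float64(0.2510381743522783))
(array([ 0.5621155 , -0.02435026]), array([-0.01007091, -0.00790808, -0.2955874 ]), np.int64(39), np.float64(0.26022049177320855))
```

View pics/side6.png

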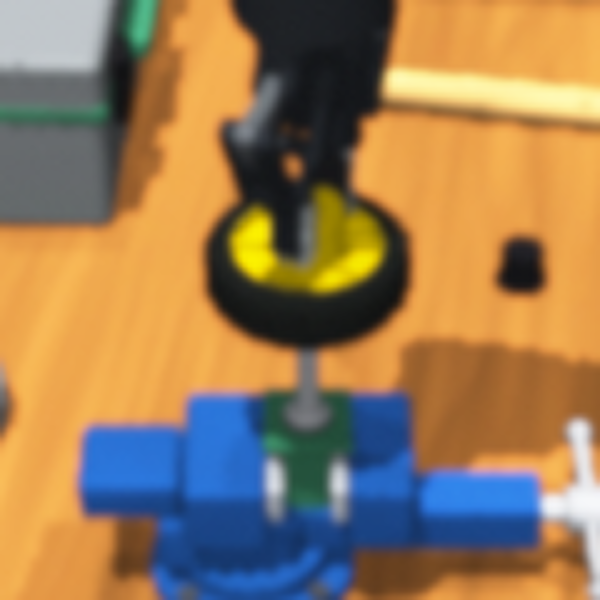

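```bash
python3 -m creep '[[0,-0.4,1.5,-2,0],[0,0,0,-3,0],[0,0,0,-2,0],[0,0,0,-1,0],[0,0,0,0,0],[0,0,0,0,0]]'; python3 -m creep '[[0,0,0,-1,0],[0,0,0,-1,0],[0,0,0,0,0],[0,0,0,0,0]]';python3 -m creep '[[0,0,0,-1,0],[0,0,0,-1,0],[0,0,0,0,0],[0,0,0,0,0]]'
```

```text
t: 8.55
eef_pos: [0.5582, -0.02, 0.2255]
orientation: [0.252, 1.556, -0.253]
force: [0.4, -0.7, -2.4]
opening: 0.034
t: 8.95
eef_pos: [0.5586, -0.0206, 0.2236]
orientation: [0.252, 1.554, -0.254]
force: [1.6, -2.9, -1.5]
opening: 0.0339
t: 9.35
eef_pos: [0.5585, -0.0212, 0.2214]
orientation: [0.252, 1.554, -0.255]
force: [1.7, -5.2, -1.0]
opening: 0.0339
```

```bash
python3 -m creep '[[0,0.5,-1.2,0,0],[0,0,0,0,0],[0,0,0,0,0],[0,0,0,0,0]]'; python3 -m creep '[[0,0,0,-1,0],[0,0,0,-1,0],[0,0,0,-1,0],[0,0,0,0,0],[0,0,0,0,0]]'
```

```text
t: 9.75
eef_pos: [0.5587, -0.0214, 0.2213]
orientation: [0.252, 1.556, -0.253]
force: [2.0, -4.5, -1.4]
opening: 0.0341
t: 10.25
eef_pos: [0.5584, -0.0218, 0.2181]
orientation: [0.252, 1.556, -0.254]
force: [1.8, -4.5, -1.8]
opening: 0.0338
```

```bash
python3 -m creep '[[0,0.7,-1.5,0,0],[0,0,0,0,0],[0,0,0,0,0],[0,0,0,0,0]]'; python3 -m creep '[[0,0,0,-2,0],[0,0,0,-2,0],[0,0,0,0,0],[0,0,0,0,0]]'
```

```text
t: 10.65
eef_pos: [0.5588, -0.0221, 0.2181]
orientation: [0.252, 1.557, -0.252]
force: [1.2, -3.2, -2.3]
opening: 0.0338
t: 11.05
eef_pos: [0.559, -0.0222, 0.214]
orientation: [0.253, 1.557, -0.252]
force: [1.0, -2.9, -3.7]
opening: 0.0336
```

```bash
python3 -m creep '[[0,1.2,-2.2,0,0],[0,0,0,0,0],[0,0,0,0,0],[0,0,0,0,0]]'; python3 -m creep '[[0,0,0,-3,0],[0,0,0,-3,0],[0,0,0,-3,0],[0,0,0,0,0],[0,0,0,0,0]]'
```

```text
t: 11.45
eef_pos: [0.5603, -0.0236, 0.2143]
orientation: [0.253, 1.557, -0.251]
force: [-0.8, -0.1, -2.8]
opening: 0.0341
t: 11.95
eef_pos: [0.5602, -0.0245, 0.2052]
orientation: [0.253, 1.557, -0.253]
force: [-0.2, 0.9, -3.2]
opening: 0.0343
```

```bash
python3 -m creep '[[0,0,0.4,-5,0],[0,0,0,-8,0],[0,0,0,-8,0],[0,0,0,-8,0],[0,0,0,-6,0],[0,0,0,-4,0],[0,0,0,-2,0],[0,0,0,0,0],[0,0,0,0,0]]'; python3 -m creep '[[0,0,0,-2,0],[0,0,0,-2,0],[0,0,0,0,0],[0,0,0,0,0]]'
```

```text
t: 12.85
eef_pos: [0.5604, -0.0242, 0.1644]
orientation: [0.252, 1.556, -0.253]
force: [-1.7, 0.2, -2.9]
opening: 0.0336
t: 13.25
eef_pos: [0.5604, -0.0241, 0.1603]
orientation: [0.252, 1.556, -0.252]
force: [-0.3, -0.6, -3.3]
opening: 0.0339
```

```bash
python3 -m creep '[[0,0,0,-2,0],[0,0,0,-1,0],[0,0,0,-1,0],[0,0,0,0,0],[0,0,0,0,0]]'; python3 -m creep '[[0,0,0,-1,0],[0,0,0,-0.5,0],[0,0,0,0,0],[0,0,0,0,0]]'; python3 -m creep '[[0,0,0,-1,0],[0,0,0,0,0],[0,0,0,0,0]]'
```

```text
t: 13.75
eef_pos: [0.5603, -0.0242, 0.1562]
orientation: [0.252, 1.556, -0.253]
force: [-1.1, 0.6, -3.1]
opening: 0.0336
t: 14.15
eef_pos: [0.5604, -0.0242, 0.1548]
orientation: [0.252, 1.556, -0.252]
force: [-1.7, 0.9, -1.9]
opening: 0.0342
t: 14.45
eef_pos: [0.5604, -0.0242, 0.1538]
orientation: [0.252, 1.556, -0.253]
force: [-2.8, 1.0, -1.5]
opening: 0.0341
```

```bash
python3 -m creep '[[0,0,0,-1,0],[0,0,0,0,0],[0,0,0,0,0]]'
```

```text
t: 14.75
eef_pos: [0.5604, -0.0242, 0.1529]
orientation: [0.252, 1.556, -0.253]
force: [-3.7, 1.1, -2.2]
opening: 0.0339
```

```bash
python3 -m creep '[[0,-0.8,0.2,-0.7,0],[0,0,0,0,0],[0,0,0,0,0]]';python3 -m creep '[[0,0,0,-0.7,0],[0,0,0,0,0],[0,0,0,0,0]]'
```

```text
t: 15.05
eef_pos: [0.5603, -0.0242, 0.1526]
orientation: [0.253, 1.554, -0.252]
force: [-1.0, 0.8, 0.7]
opening: 0.0343
t: 15.35
eef_pos: [0.5604, -0.0242, 0.1522]
orientation: [0.253, 1.554, -0.252]
force: [-1.7, 1.3, 4.7]
opening: 0.0339
```

```bash
python3 -m creep '[[1,0,0,0.5,0],[1,0,0,0,0],[1,0,0,0,0],[1,0,0,0,0],[1,0,0,0,0],[1,0,0,0,0],[1,0,0,0,0]]'; python3 -m creep '[[1,0,0,8,0],[1,0,0,20,0],[1,0,0,40,0],[1,0,0,40,0],[1,0,0,20,0],[1,0,0,0,0],[1,0,0,0,0]]'; python3 - <<'E'
from h import *
from plant import optics
s=optics.capture("side")["pixels"][:,:,::-1]
cv2.imwrite("pics/side7.png",cv2.resize(s[150:290,250:390],(600,600),interpolation=cv2.INTER_CUBIC))
E
```

```text
t: 16.05
eef_pos: [0.5597, -0.0241, 0.152]
orientation: [0.252, 1.556, -0.253]
force: [0.0, 0.5, 0.1]
opening: 0.0852
t: 16.75
eef_pos: [0.5593, -0.024, 0.2801]
orientation: [0.253, 1.556, -0.252]
force: [-0.2, 0.1, -1.0]
opening: 0.0855
```

View pics/side7.png

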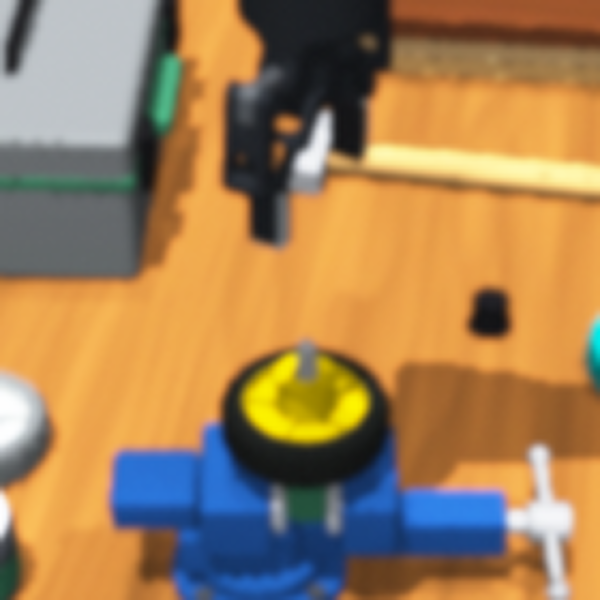

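```bash
python3 -m creep '[[1,-4,22,0,0],[1,-7,43,0,0],[1,-7,43,0,0],[1,-8,43,-10,0],[1,-8,43,-20,0],[1,-8,43,-30,0],[1,-7,43,-40,0],[1,-4,27,-40,0],[1,0,2,-40,0],[1,0,0,-40,0],[1,0,0,0,0],[1,0,0,0,0]]'; python3 -m creep '[[1,0,0,0,0],[1,0,0,0,0]]'; python3 - <<'E'
from h import *
from plant import optics,arm
print(arm.observe()["eef_pos"])
c=optics.capture("side");s=c["pixels"][:,:,::-1]
cv2.imwrite("pics/side8.png",cv2.resize(s[300:440,250:390],(600,600),interpolation=cv2.INTER_CUBIC))
t=optics.capture("top");cv2.imwrite("pics/top8.png",cv2.resize(t["pixels"][190:310,140:260,::-1],(600,600),interpolation=cv2.INTER_CUBIC))
E
```

```text
t: 18.0
eef_pos: [0.5076, 0.2751, 0.067]
orientation: [0.251, 1.558, -0.255]
force: [0.7, 0.1, -0.0]
opening: 0.0853
t: 18.2
eef_pos: [0.5097, 0.2762, 0.0702]
orientation: [0.255, 1.553, -0.251]
force: [-0.4, -0.8, 0.1]
opening: 0.0855
[0.50972075 0.27623362 0.07018458]
```

View pics/side8.png

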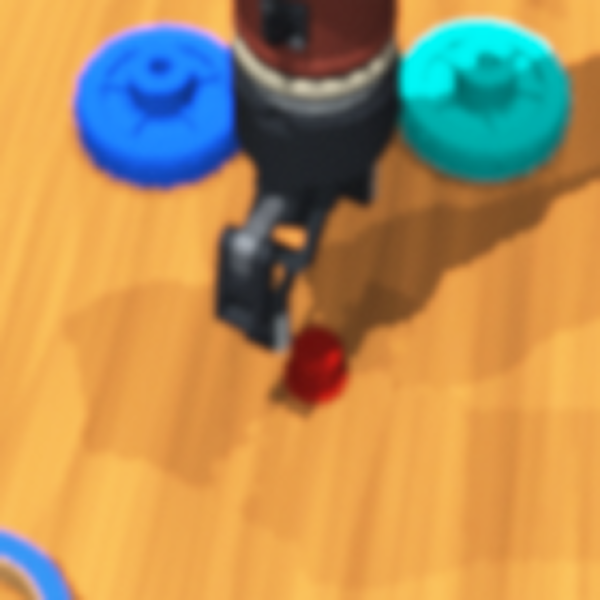

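View pics/top8.png

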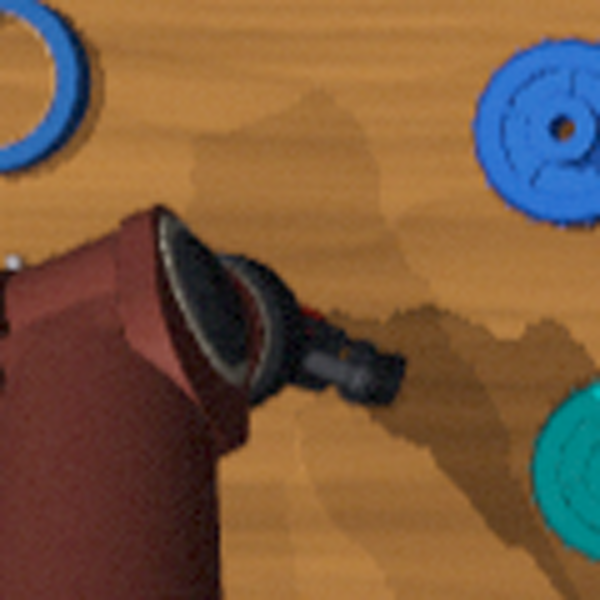

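```bash
python3 -m creep '[[1,-3,8,-20,0],[1,0,0,-20,0],[1,0,0,-15,0],[1,0,0,-4,0],[1,0,0,0,0],[1,0,0,0,0],[1,0,0,0,0]]'; python3 - <<'E'
from h import *
from plant import optics,arm
print(arm.observe()["eef_pos"])
c=optics.capture("side");s=c["pixels"][:,:,::-1]
cv2.imwrite("pics/side9.png",cv2.resize(s[320:420,270:370],(600,600),interpolation=cv2.INTER_CUBIC))
E
```

```text
t: 19.0
eef_pos: [0.506, 0.284, 0.0098]
orientation: [0.253, 1.555, -0.252]
force: [0.6, 0.6, -0.3]
opening: 0.0856
[0.50595981 0.28402672 0.00982936]
```

View pics/side9.png

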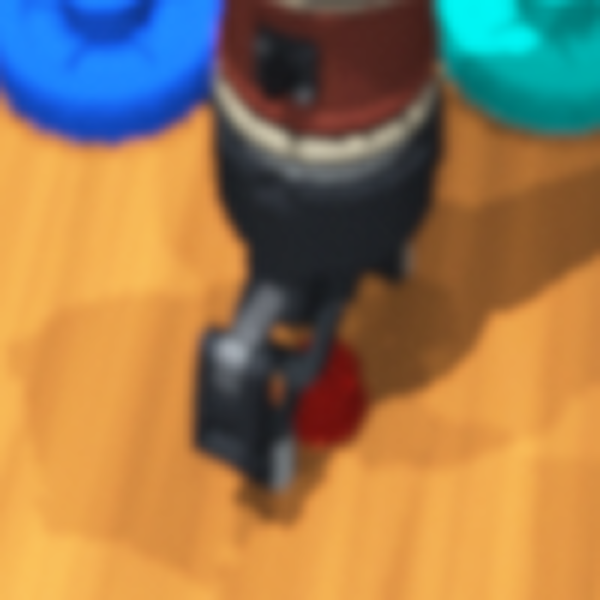

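```bash
python3 -m creep '[[1,0,0,-3,0],[0,0,0,0,0],[0,0,0,0,0],[0,0,0,0,0],[0,0,0,0,0],[0,0,0,0,0],[0,0,0,0,0],[0,0,0,0,0],[0,0,0,0,0],[0,0,0,0,0]]';python3 -m creep '[[0,0,0,10,0],[0,0,0,10,0],[0,0,0,0,0],[0,0,0,0,0],[0,0,0,0,0]]'; python3 - <<'E'
from h import *
from plant import optics,arm
print(arm.observe()["eef_pos"])
c=optics.capture("side");s=c["pixels"][:,:,::-1]
cv2.imwrite("pics/side10.png",cv2.resize(s[310:410,270:370],(600,600),interpolation=cv2.INTER_CUBIC))
E
```

```text
t: 20.05
eef_pos: [0.5054, 0.2839, 0.0063]
orientation: [0.253, 1.556, -0.252]
force: [-1.0, -0.7, 5.6]
opening: 0.0267
t: 20.55
eef_pos: [0.505, 0.2837, 0.0257]
orientation: [0.252, 1.557, -0.253]
force: [0.2, 0.5, -0.8]
opening: 0.0267
[0.50495287 0.283716   0.02570625]
```

View pics/side10.png

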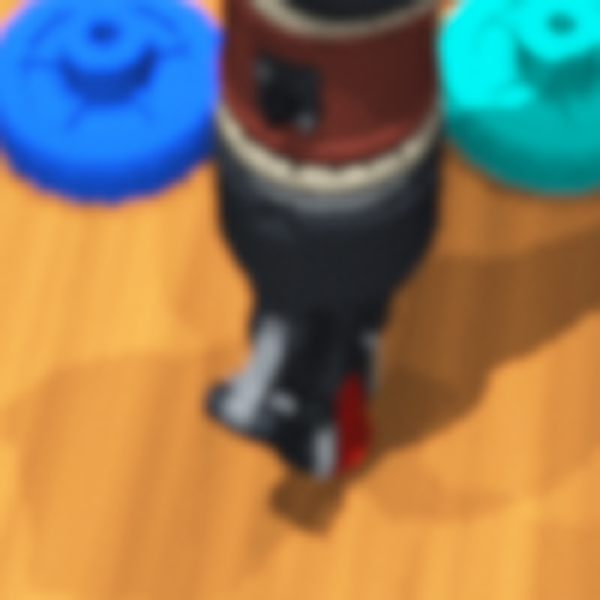

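```bash
python3 -m creep '[[0,0,0,30,0],[0,0,0,45,0],[0,3,-15,45,0],[0,6,-35,40,0],[0,8,-43,30,0],[0,8,-43,20,0],[0,8,-43,5,0],[0,8,-43,0,0],[0,7,-40,0,0],[0,5,-28,0,0],[0,2,-15,0,0],[0,0,-3,0,0]]'; python3 -m creep '[[0,0,0,0,0],[0,0,0,0,0],[0,0,0,0,0]]'
```

```text
t: 21.8
eef_pos: [0.5591, -0.0215, 0.2362]
orientation: [0.255, 1.556, -0.256]
force: [-0.4, -0.9, -0.6]
opening: 0.027
t: 22.1
eef_pos: [0.5593, -0.017, 0.2365]
orientation: [0.251, 1.557, -0.249]
force: [-0.4, -0.3, -1.6]
opening: 0.0269
```

```bash
python3 -m creep '[[0,1,-5,-8,0],[0,0,-2,-10,0],[0,0,0,-4,0],[0,0,0,0,0],[0,0,0,0,0],[0,0,0,0,0]]'; python3 - <<'E'
from h import *
from plant import optics,arm
p=arm.observe();print(p["eef_pos"],p["force"])
c=optics.capture("side");s=c["pixels"][:,:,::-1]
x,y,z=p["eef_pos"]
print(proj(c,[x,y,z-.0063]),proj(c,[x+.0011,y-.0003,z-.0063+.014]))
cv2.imwrite("pics/side11.png",cv2.resize(s[180:280,270:370],(600,600),interpolation=cv2.INTER_CUBIC))
E
```

```text
t: 22.7
eef_pos: [0.5606, -0.0263, 0.2148]
orientation: [0.253, 1.555, -0.252]
force: [0.2, 0.6, -1.1]
opening: 0.0269
[ 0.5606205  -0.02634202  0.21483518] [ 0.21482341  0.63831539 -1.07223327]
[[321.77893038 224.02891263]] [[321.36429552 219.39549316]]
```

View pics/side11.png

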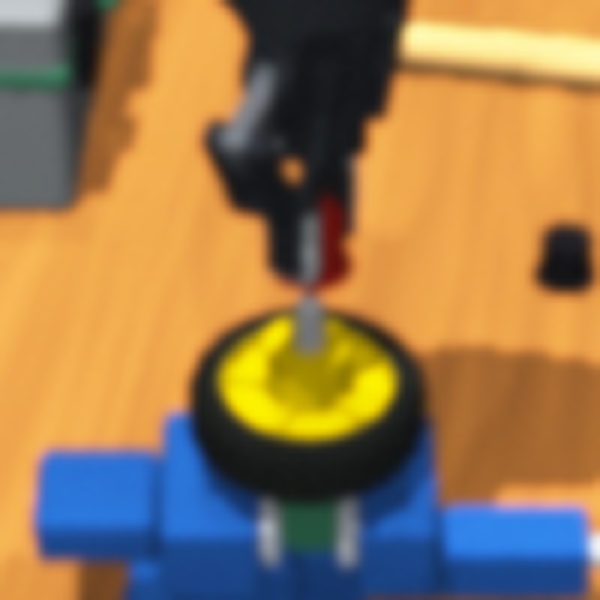

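```bash
python3 -m creep '[[0,-1,1.8,-3,0],[0,0,0,-3,0],[0,0,0,0,0],[0,0,0,0,0],[0,0,0,0,0]]'; python3 - <<'E'
from h import *
from plant import optics,arm
p=arm.observe();print(p["eef_pos"],p["force"])
c=optics.capture("side");x,y,z=p["eef_pos"]
m=red(c)[195:235,300:340];H=hsv(c)
for v in range(214,230,1): print(v,''.join('#' if k else '.' for k in red(c)[v,310:336]), H[v,322:333,0],)
for ox in(-.001,0,.001,.002,.003):
    q=proj(c,cyls(x+ox,y,z-.0063,CAP));h=proj(c,cyls(x+ox,y,z-.0063,CAP[2:]));print(ox,"flange umax",q[:,0].max(),"body",h[:,0].max(),"vmax",q[:,1].max())
s=c["pixels"][:,:,::-1];cv2.imwrite("pics/side12.png",cv2.resize(s[195:255,290:350],(600,600),interpolation=cv2.INTER_CUBIC))
E
```

```text
t: 23.25
eef_pos: [0.5594, -0.0246, 0.2087]
orientation: [0.253, 1.556, -0.253]
force: [-0.6, -0.1, 0.1]
opening: 0.0269
[ 0.55943361 -0.02464255  0.20866092] [-0.5621551  -0.05934957  0.05733192]
214 .......................... [120 169 176 175 173   0  12  13  15  17  17]
215 .......................... [160 177 178 179 179   2  11  13  15  17  17]
216 ...............#.......... [163 178 179   0   0   1  10  13  15  17  17]
217 ...............##......... [162 178   1   1   0   1   9  13  15  16  17]
218 ...............##......... [150 179   0   1   1   2   8  13  14  16  16]
219 ...............##......... [130 178   0   1   1   2   7  13  14  15  16]
220 ...............##......... [120 178   0   0   1   3  10  13  14  15  16]
221 ...............##......... [120 178   0   1   2   6  11  14  15  15  16]
222 ...............##......... [120 176   1   1   4   8  12  14  15  16  15]
223 ...............##......... [120 176   0   1   4   8  12  14  15  16  15]
224 ...............##......... [105 178   1   1   3   8  11  14  15  16  15]
225 ...............##......... [110 178   0   1   3   6  10  13  15  16  16]
226 ...............##......... [120 178   0   1   2   5  10  13  15  15  16]
227 ...............##......... [150 179   0   1   2   6  11  14  15  15  16]
228 ...............#.......... [174 179   1   2   5   8  12  14  15  15  16]
229 ..............#........... [178   1   3   5   8  11  14  15  15  15  15]
-0.001 flange umax 329.5107266249172 body 328.411192931976 vmax 230.96405855602276
0 flange umax 329.1055603986944 body 327.999743807447 vmax 230.92117829368527
0.001 flange umax 328.7004849613103 body 327.58838833761973 vmax 230.87830774028933
0.002 flange umax 328.29550028225253 body 327.1771264905211 vmax 230.83544689253787
0.003 flange umax 327.89060633102247 body 326.7659582341927 vmax 230.7925957471353
```

View pics/side12.png

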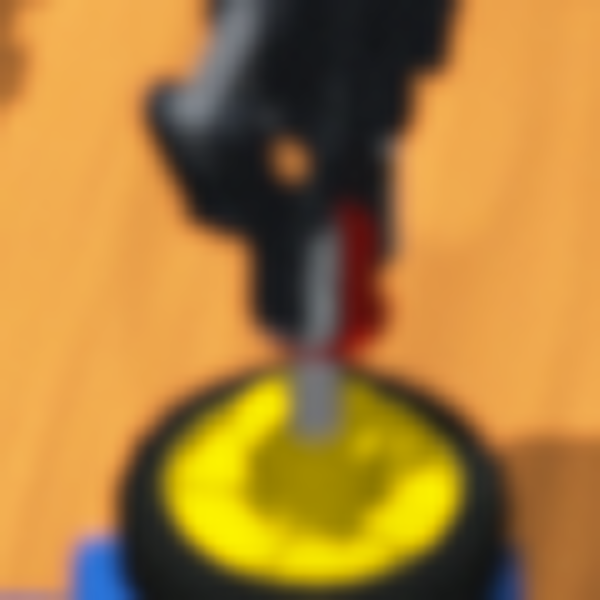

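```bash
cat > f.py <<'E'
from plant import arm,optics
import numpy as np
F=[];P=[]
for i in range(6):
    optics.capture("side");o=arm.observe();F.append(o["force"]);P.append(o["eef_pos"])
print("t",round(o["t"],2),"P",(np.mean(P,0)*1e3).round(2),"F",np.mean(F,0).round(2),"sd",np.std(F,0).round(2))
E
python3 -m creep '[[0,1.0,0,-4,0],[0,0,0,-4,0],[0,0,0,0,0],[0,0,0,0,0]]'; python3 f.py; python3 -m creep '[[0,0,0,-2,0],[0,0,0,-2,0],[0,0,0,0,0]]'; python3 f.py
```

```text
t: 23.7
eef_pos: [0.5602, -0.0246, 0.2003]
orientation: [0.252, 1.557, -0.253]
force: [0.4, -0.6, -0.8]
opening: 0.0267
t 24.0 P [560.43 -24.62 200.66] F [-0.24 -0.25 -0.81] sd [0.6  0.69 0.42]
t: 24.3
eef_pos: [0.5601, -0.0246, 0.1962]
orientation: [0.252, 1.557, -0.253]
force: [-0.6, -0.9, -0.1]
opening: 0.0264
t 24.6 P [560.34 -24.61 196.53] F [-0.13  0.09 -0.66] sd [0.27 0.39 0.59]
```

```bash
for i in 1; do :; done; python3 -m creep '[[0,0,0,-1,0],[0,0,0,-1,0],[0,0,0,0,0],[0,0,0,0,0]]'; python3 -m creep '[[0,0,0,-1,0],[0,0,0,-1,0],[0,0,0,0,0],[0,0,0,0,0]]'; python3 f.py; python3 -m creep '[[0,0,0,-1,0],[0,0,0,-1,0],[0,0,0,0,0],[0,0,0,0,0]]'
```

```text
t: 25.0
eef_pos: [0.5604, -0.0246, 0.1946]
orientation: [0.252, 1.556, -0.253]
force: [-0.3, -0.6, -0.4]
opening: 0.0268
t: 25.4
eef_pos: [0.5608, -0.0244, 0.1927]
orientation: [0.253, 1.555, -0.252]
force: [2.5, 0.6, 0.9]
opening: 0.0266
t 25.7 P [560.77 -24.45 192.73] F [ 1.47  0.45 -0.08] sd [0.37 0.43 0.65]
t: 26.1
eef_pos: [0.5605, -0.0247, 0.1906]
orientation: [0.252, 1.556, -0.253]
force: [2.0, -0.4, 0.8]
opening: 0.027
```

```bash
python3 -m creep '[[0,1,0,-1,0],[0,0,0,-1,0],[0,0,0,0,0],[0,0,0,0,0]]'; python3 f.py; python3 -m creep '[[0,0,0,-1,0],[0,0,0,-1,0],[0,0,0,0,0],[0,0,0,0,0]]'; python3 f.py
```

```text
t: 26.5
eef_pos: [0.5611, -0.0246, 0.1882]
orientation: [0.252, 1.557, -0.253]
force: [0.5, 0.9, -0.1]
opening: 0.0264
t 26.8 P [561.07 -24.56 188.25] F [ 1.24  1.   -0.7 ] sd [0.51 0.53 0.36]
t: 27.2
eef_pos: [0.5613, -0.0245, 0.1865]
orientation: [0.252, 1.556, -0.252]
force: [0.5, 0.3, 0.9]
opening: 0.0265
t 27.5 P [561.29 -24.52 186.5 ] F [0.42 0.57 0.18] sd [0.48 0.38 0.42]
```

```bash
python3 - <<'E'
from h import *
from plant import optics,arm
c=optics.capture("side");s=c["pixels"][:,:,::-1]
cv2.imwrite("pics/side13.png",cv2.resize(s[195:255,290:350],(600,600),interpolation=cv2.INTER_CUBIC))
p=arm.observe()["eef_pos"];print(p)
H=hsv(c)
for v in range(222,244): print(v,H[v,318:332,0])
E
```

```text
[ 0.56128675 -0.02454454  0.18651714]
222 [120 105 105 140 176 179   0   0   0  11  13  14  15  16]
223 [105 103 105 158 176 179   0   0   1   9  13  14  15  16]
224 [105 107 105 150 177   0   0   0   1   8  13  14  15  16]
225 [110 105 105 135 178   0   1   1   1   8  13  14  15  16]
226 [108 105 100 120 175   0   1   1   2   8  13  14  15  16]
227 [105 102 103 105 177   0   1   1   4  10  13  15  15  16]
228 [105 105 100 110 175   0   0   2   6  11  14  15  16  16]
229 [107 105  99 113 175   1   1   3   8  12  15  15  16  16]
230 [108 102 103 110 178   1   1   3   8  12  14  15  15  15]
231 [108 105 103 113 176   0   1   2   7  11  13  15  15  15]
232 [110 107 103 105 176   0   1   1   4   8  11  13  14  14]
233 [113 105 107 113 176   0   0   1   2   5   9  13  14  14]
234 [150 113 108 140 178   0   1   2   5  10  16  19  18  15]
235 [  2 177 167 175 179   1   3   6  12  18  23  24  25  23]
236 [10  6  1  2  3  5  9 13 18 23 25 25 25 25]
237 [18 15 11 10 11 14 18 20 23 25 26 26 26 25]
238 [23 22 20 20 20 22 23 25 25 26 26 26 26 26]
239 [25 25 25 24 24 25 25 26 26 26 26 26 26 26]
240 [26 26 26 26 26 26 26 26 26 26 26 26 26 26]
241 [26 26 26 26 26 26 26 26 26 26 26 26 26 26]
242 [26 26 26 26 26 26 26 26 26 26 26 26 26 27]
243 [26 26 26 26 26 26 26 26 26 26 26 26 27 28]
```

View pics/side13.png

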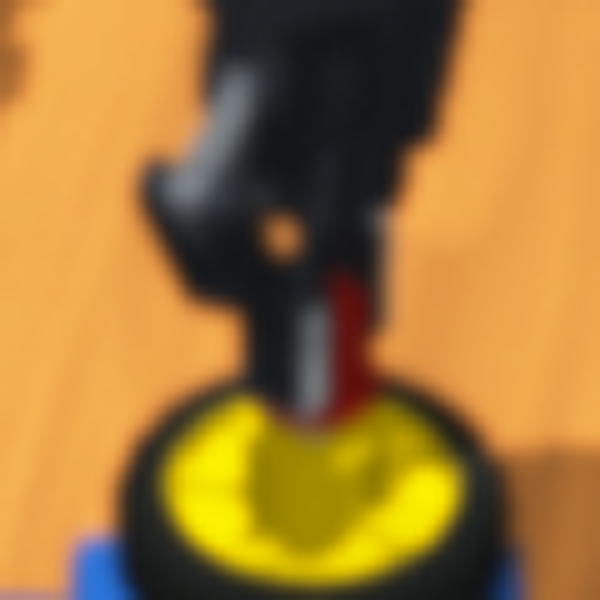

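```bash
python3 -m creep '[[0,0.3,0.3,-1,0],[0,0,0,-1,0],[0,0,0,0,0],[0,0,0,0,0]]'; python3 f.py; python3 -m creep '[[0,0,0,-1,0],[0,0,0,-1,0],[0,0,0,0,0],[0,0,0,0,0]]'; python3 f.py
```

```text
t: 27.95
eef_pos: [0.5616, -0.0245, 0.185]
orientation: [0.252, 1.556, -0.253]
force: [-2.5, 0.0, 4.5]
opening: 0.0264
t 28.25 P [561.6  -24.46 184.95] F [-2.03  0.61  5.01] sd [0.33 0.35 0.78]
t: 28.65
eef_pos: [0.5617, -0.0245, 0.1837]
orientation: [0.253, 1.556, -0.253]
force: [-2.4, 0.7, 8.8]
opening: 0.0271
t 28.95 P [561.66 -24.47 183.7 ] F [-2.68  0.58  8.87] sd [0.39 0.27 0.57]
```

```bash
python3 -m creep '[[0,-0.8,0,-1,0],[0,0,0,-1,0],[0,0,0,0,0],[0,0,0,0,0]]'; python3 f.py; python3 -m creep '[[0,0,0,-1,0],[0,0,0,0,0],[0,0,0,0,0]]'; python3 f.py
```

```text
t: 29.35
eef_pos: [0.5616, -0.0245, 0.182]
orientation: [0.253, 1.554, -0.252]
force: [-1.3, 0.8, 9.2]
opening: 0.0264
t 29.65 P [561.65 -24.47 182.04] F [-2.17  0.13  9.16] sd [0.53 0.35 0.65]
t: 29.95
eef_pos: [0.5617, -0.0245, 0.1811]
orientation: [0.253, 1.554, -0.252]
force: [-2.4, 0.6, 9.8]
opening: 0.0268
t 30.25 P [561.63 -24.46 181.04] F [-2.26  0.05  9.28] sd [0.38 0.64 0.76]
```

```bash
python3 -m creep '[[0,-1,0,-1,0],[0,0,0,0,0],[0,0,0,0,0]]'; python3 f.py; python3 -m creep '[[0,0,0,-1,0],[0,0,0,0,0],[0,0,0,0,0]]'; python3 f.py;  python3 -m creep '[[0,0,0,-1,0],[0,0,0,0,0],[0,0,0,0,0]]'; python3 f.py
```

```text
t: 30.55
eef_pos: [0.5616, -0.0245, 0.1804]
orientation: [0.253, 1.551, -0.252]
force: [-0.7, -0.0, 9.5]
opening: 0.0263
t 30.85 P [561.6  -24.47 180.36] F [-0.86  0.75  9.56] sd [0.23 0.37 0.72]
t: 31.15
eef_pos: [0.5616, -0.0245, 0.1793]
orientation: [0.253, 1.551, -0.252]
force: [-0.9, 0.7, 9.2]
opening: 0.0266
t 31.45 P [561.59 -24.47 179.36] F [-0.84  0.59  9.56] sd [0.27 0.39 0.2 ]
t: 31.75
eef_pos: [0.5616, -0.0245, 0.1784]
orientation: [0.253, 1.551, -0.252]
force: [-1.1, 0.7, 9.7]
opening: 0.0264
t 32.05 P [561.61 -24.46 178.36] F [-0.75  0.16  9.59] sd [0.52 0.25 0.25]
```

```bash
python3 -m creep '[[0,1,0,-1,0],[0,0,0,0,0],[0,0,0,0,0]]'; python3 f.py; python3 -m creep '[[0,0,0,-0.7,0],[0,0,0,0,0],[0,0,0,0,0]]'; python3 f.py;  python3 -m creep '[[0,0,0,-0.5,0],[0,0,0,0,0],[0,0,0,0,0]]'; python3 f.py
```

```text
t: 32.35
eef_pos: [0.5616, -0.0245, 0.177]
orientation: [0.253, 1.554, -0.252]
force: [-2.5, 0.7, 9.9]
opening: 0.0265
t 32.65 P [561.64 -24.48 177.01] F [-1.67  0.48  9.46] sd [0.34 0.32 0.49]
t: 32.95
eef_pos: [0.5616, -0.0244, 0.1764]
orientation: [0.253, 1.554, -0.252]
force: [-2.3, 0.4, 9.5]
opening: 0.0264
t 33.25 P [561.64 -24.47 176.37] F [-1.83  0.49  9.79] sd [0.44 0.33 0.35]
t: 33.55
eef_pos: [0.5616, -0.0245, 0.1759]
orientation: [0.253, 1.554, -0.252]
force: [-1.7, 0.6, 9.5]
opening: 0.0262
t 33.85 P [561.66 -24.46 175.92] F [-2.2   0.73 10.19] sd [0.66 0.37 0.21]
```

```bash
python3 -m creep '[[0,0,0,-0.5,0],[0,0,0,0,0],[0,0,0,0,0]]'; python3 f.py; python3 -m creep '[[0,0,0,-0.5,0],[0,0,0,0,0],[0,0,0,0,0]]'; python3 f.py;  python3 -m creep '[[0,0,0,-0.5,0],[0,0,0,0,0],[0,0,0,0,0]]'; python3 f.py
```

```text
t: 34.15
eef_pos: [0.5617, -0.0245, 0.1757]
orientation: [0.253, 1.553, -0.252]
force: [-3.4, 0.5, 11.7]
opening: 0.0265
t 34.45 P [561.67 -24.47 175.7 ] F [-2.49  0.31 11.11] sd [0.48 0.23 0.65]
t: 34.75
eef_pos: [0.5617, -0.0245, 0.1755]
orientation: [0.253, 1.553, -0.252]
force: [-3.5, 0.5, 12.7]
opening: 0.0269
t 35.05 P [561.7  -24.48 175.51] F [-3.06  0.77 12.71] sd [0.71 0.5  0.53]
t: 35.35
eef_pos: [0.5617, -0.0245, 0.1753]
orientation: [0.253, 1.553, -0.252]
force: [-3.1, 0.0, 14.3]
opening: 0.0266
t 35.65 P [561.71 -24.48 175.32] F [-3.76  0.66 14.24] sd [0.35 0.27 0.33]
```

```bash
python3 -m creep '[[0,-0.5,0,-0.5,0],[0,0,0,-0.3,0],[0,0,0,0,0],[0,0,0,0,0]]'; python3 f.py; python3 -m creep '[[0,0,0,-0.5,0],[0,0,0,0,0],[0,0,0,0,0]]'; python3 f.py
```

```text
t: 36.05
eef_pos: [0.5617, -0.0245, 0.1751]
orientation: [0.253, 1.552, -0.252]
force: [-3.7, 0.6, 16.9]
opening: 0.0264
t 36.35 P [561.73 -24.49 175.13] F [-3.91  0.57 16.74] sd [0.25 0.54 0.31]
t: 36.65
eef_pos: [0.5617, -0.0245, 0.1749]
orientation: [0.253, 1.552, -0.252]
force: [-4.5, 1.5, 18.4]
opening: 0.0266
t 36.95 P [561.75 -24.49 174.9 ] F [-4.09  0.3  18.26] sd [0.19 0.71 0.25]
```

```bash
python3 -m creep '[[0,0,0,-0.4,0],[0,0,0,0,0],[0,0,0,0,0]]'; python3 f.py; python3 - <<'E'
from h import *
from plant import optics
s=optics.capture("side")["pixels"][:,:,::-1]
cv2.imwrite("pics/side14.png",cv2.resize(s[195:275,280:360],(600,600),interpolation=cv2.INTER_CUBIC))
E
```

```text
t: 37.25
eef_pos: [0.5618, -0.0245, 0.1748]
orientation: [0.253, 1.551, -0.252]
force: [-4.8, 0.6, 19.1]
opening: 0.0264
t 37.55 P [561.76 -24.49 174.77] F [-5.06  0.61 19.16] sd [0.29 0.55 0.6 ]
```

View pics/side14.png

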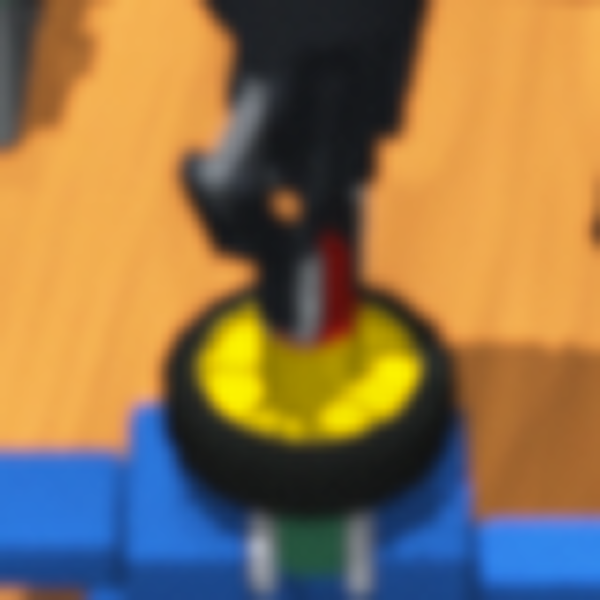

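```bash
python3 -m creep '[[0,0,0,1,0],[0,0,0,1,0],[0,0,0,0.5,0],[0,0,0,0,0],[0,0,0,0,0]]'; python3 f.py
```

```text
t: 38.1
eef_pos: [0.5616, -0.0245, 0.1751]
orientation: [0.253, 1.553, -0.252]
force: [-1.5, 0.3, 8.8]
opening: 0.0268
t 38.4 P [561.62 -24.47 175.11] F [-1.11  0.11  8.28] sd [0.26 0.46 0.61]
```

```bash
python3 -m creep '[[0,0,0,1,0],[0,0,0,0.7,0],[0,0,0,0,0],[0,0,0,0,0]]'; python3 f.py
```

```text
t: 38.8
eef_pos: [0.5612, -0.0244, 0.1754]
orientation: [0.252, 1.554, -0.252]
force: [1.8, 0.4, 2.1]
opening: 0.0266
t 39.1 P [561.15 -24.38 175.49] F [2.91 0.17 1.55] sd [0.65 0.44 0.55]
```

```bash
python3 -m creep '[[0,1.0,0,0.3,0],[0,0,0,0,0],[0,0,0,0,0]]'; python3 f.py; python3 -m creep '[[1,0,0,0,0],[1,0,0,0,0],[1,0,0,0,0],[1,0,0,0,0],[1,0,0,0,0],[1,0,0,0,0],[1,0,0,0,0]]'; python3 -m creep '[[1,0,0,6,0],[1,0,0,15,0],[1,0,0,30,0],[1,0,0,40,0],[1,0,0,40,0],[1,0,0,0,0],[1,0,0,0,0]]'
```

```text
t: 39.4
eef_pos: [0.5611, -0.0243, 0.1755]
orientation: [0.252, 1.557, -0.253]
force: [2.4, -0.6, -0.1]
opening: 0.0269
t 39.7 P [561.13 -24.36 175.53] F [ 1.77 -0.11  0.4 ] sd [0.61 0.37 0.41]
t: 40.4
eef_pos: [0.5613, -0.0243, 0.1757]
orientation: [0.252, 1.556, -0.253]
force: [-0.2, -0.9, 0.2]
opening: 0.0852
t: 41.1
eef_pos: [0.5617, -0.0244, 0.308]
orientation: [0.253, 1.553, -0.252]
force: [-0.7, 0.3, -0.5]
opening: 0.0852
```

Clear the view: retreat toward +y at height.

```bash
python3 -m creep '[[1,-10,30,0,0],[1,-15,43,0,0],[1,-15,43,0,0],[1,-15,43,0,0],[1,-15,43,0,0],[1,-15,43,0,0],[1,-10,30,0,0],[1,0,0,0,0],[1,0,0,0,0]]'; python3 - <<'E'
from h import *
from plant import optics
c=optics.capture("side");t=optics.capture("top");s=c["pixels"][:,:,::-1]
a=cv2.resize(s[185:285,270:370],(400,400),interpolation=cv2.INTER_CUBIC)
b=cv2.resize(t["pixels"][190:290,265:365,::-1],(400,400),interpolation=cv2.INTER_CUBIC)
cv2.imwrite("pics/fin.png",np.hstack([a,b]))
cv2.imwrite("pics/fintop.png",t["pixels"][:,:,::-1])
o=[mcent(red(t),(314,236),14),mcent(red(c),(321,228),14)]
print(o)
for k,q in zip((t,c),o):
    r=solve([k],[q[0]],CAP,.170,[.561,-.024])[0];print(r)
E
```

```text
t: 42.0
eef_pos: [0.4654, 0.2507, 0.3052]
orientation: [0.249, 1.558, -0.253]
force: [0.4, 0.1, 0.2]
opening: 0.0856
[(array([314.92458522, 236.17647059]), 110.5), (array([321.06435644, 232.92574257]), 101.0)]
[ 0.56181724 -0.02473881]
[ 0.56196626 -0.02398833]
```

View pics/fin.png

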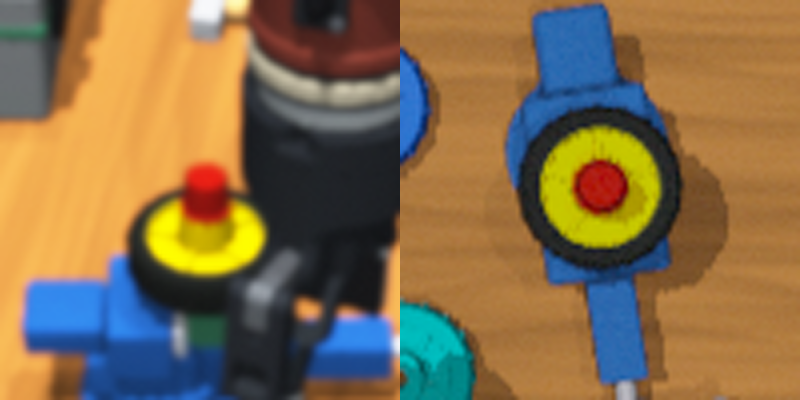

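View pics/fintop.png

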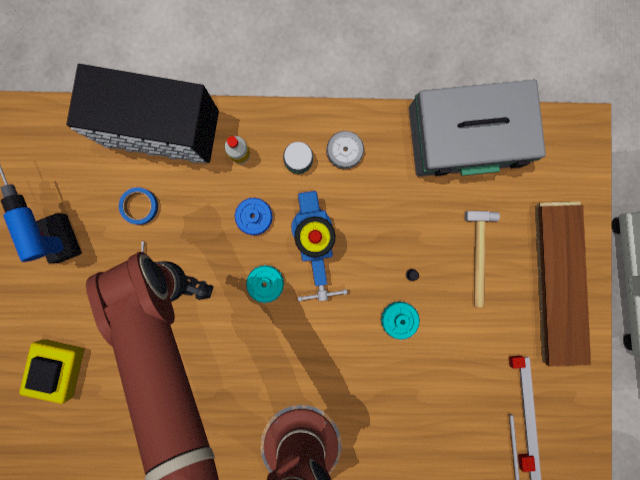

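The top view shows the red cap at (315,236), centred in the yellow wheel on the vise. The side view shows it upright on the hub with no gap visible, and the gripper is well clear. The other objects visible from above are unmoved.

```bash
python3 -c "
from plant import arm
print(arm.close_job())"
```

```text
the job is handed in; nothing more can be done
None
```

The wheel is on the axle, long hub end up and resting on the spring washer. The red cap is pressed down onto the hub, and I handed the job in at about 42 s.

- **Wheel:** side forces of up to about 5 N during the slide-on showed it was slightly off-centre, so I corrected the position as it went down. I felt the washer at the height expected from the drawing and then let go.
- **Cap squeeze:** the teeth dragged at a steady 9.5 N reading (about 10 N after the sensor's zero offset, against the 11 N expected). The push began to rise when the gripper reached about 176 mm, which is where I expected the hub. I stopped at a 19.2 N reading, about 9.6 N beyond the drag and under the 15 N limit. I took the load off before opening the gripper.
- **Last checks:** in both views the cap is centred on the axle, agreeing within 1 mm. It looks square on the hub with no visible gap, and the other items seen from above have not moved.
- **What did not match or was not tested:**
  - I did not see the expected 3 to 6 N while the teeth were spreading. It read near zero until the cap was about 8 mm past first touch, then climbed straight to the drag level.
  - A sideways force of up to 5 N and about 0.3° of gripper tilt came up during the final push. Both went away when I eased the load.
  - I did not test end play directly. I judged it from the force and position readings.

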